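# Air the seed box

### The job

Air the seed box on the bench: lift the small aluminium lantern off its lid and stand it gently in the middle of the round terracotta tile. Then raise the stiff-hinged lid part-way, until its front edge is level with the top of the upright bamboo stake clamped to the bench, and leave it standing at that height. Do not shift the other things on the bench.

Things in the scene. Friction and masses are not known exactly. Their poses are not given: they have to be found in the camera images.
- lantern_center (a point): Centre, half-way up, of the small loose aluminium lantern: a square upright block 56 x 56 mm with flat sides up to 86 mm, stepped roof above, 100 mm high in all, 0.2 to 0.4 kg. It starts standing on the rear half of the closed seed-box lid. Its z axis points up out of its roof, x and y are square to its sides.
- round_tile: Round flat terracotta tile fixed on the bench, 120 mm across, 6 mm thick; origin at the centre of its underside. It lies left or right of the seed box.
- round_tile_top (a point): Centre of the round tile's top face, z up.
- square_tile: Square flat terracotta tile fixed on the bench, 110 x 110 mm, 6 mm thick, on the other side of the seed box; not the one to use. Origin at the centre of its underside.
- seedbox: Fixed wooden seed box, 220 (its x) x 260 (its y) x 100 mm high, with a glazed lid; origin at the centre of its underside. Its x axis points from the front (handle side, towards the robot) to the back (hinge side), z up.
- lid_hinge (a point): Point on the hinge axis at the middle of the box's back edge, 106 mm above the bench; axes as the box's. The hinge axis lies along the box's y.
- lid_edge (a point): Middle of the lid's front edge, half-way through its thickness, 230 mm from the hinge axis and level with it when shut. The lid is 270 mm wide and 12 mm thick with its front edge 10 mm proud of the box front. Axes of the lid, which are the box's when shut.
- lid_handle (a point): Middle of the lid's handle: a round steel bar 10 mm thick, 100 mm long along the box's y on two end posts, its centre line 35 mm above the lid's top face, 210 mm from the hinge along the lid and 41 mm above the lid's middle plane. The bar is free to turn between fingers that pinch it. With the lid raised, its slope comes close under the bar on the front side, so there is room to open fingers only some 25 mm before drawing them up. Axes of the lid.
- lid (a joint): Opening angle of the lid in rad: 0 shut, grows as the front edge rises towards the back, 1.75 fully open. The hinge is stiff (0.8 N m friction): the lid stays wherever it is left, and takes about 6 N to lift at the handle. The height of the front edge is 0.106 m + 0.230 m x sin(angle).
- stake_top (a point): Top end of the thin upright bamboo stake (12 mm thick) held by the black clamp at the bench's far edge; fixed. z up. It stands 205 to 275 mm above the bench.
- clamp: Black plastic clamp on the bench's far edge, fixed; origin on the top edge of the bench.
- tray: Loose red plastic tray of clothespins, 180 x 120 x 45 mm, left alone; origin at the centre of its underside, long along its x.
- jar: Loose empty glass jar, 74 mm across, 110 mm high, left alone; origin at the centre of its underside.
- mug: Loose blue ceramic mug, 80 mm across, 90 mm high, left alone; origin at the centre of its underside.
- flowerpot: Loose empty terracotta flowerpot, 94 mm across, 80 mm high, left alone; origin at the centre of its underside.
- brush: Loose hand brush, 160 mm long, lying on the bench, left alone.
- lantern: The lantern as a whole; origin at the centre of its underside, 50 mm below point lantern_center.
Things that resemble listed ones, but are neither listed nor needed, are in the scene too. Leave any pink or white look-alike of the round_tile alone.

How it is judged:
By the outcome, as a careful person would: the job done as asked, in the order asked, and still so for the second after the job is handed in, with the robot touching nothing.
It also fails if it takes over 58 s, if anything falls off the work surface, if the arm or the gripper's body presses on something with over 40 N, if the wrist force passes 120 N, or if a joint passes its speed limit or range.

### The arm

A 6-joint arm with a two-finger parallel gripper is mounted at the origin on the work surface. World frame = base frame: x ahead of the robot, y to its left, z up, the work surface at z = 0. Lengths are in m, angles in rad, forces in N, time in s.
With the tool pointing down it reaches from about 0.3 to 0.775 m from the base axis. Payload 14.6 kg.
Tool frame: the origin (TCP) lies at the very end of the fingers, on their centre line; the grasp point (between the pads) lies 19 mm behind it; z points along the fingers, y is the line along which they close (so a half turn about z gives the same grasp; the last joint's range is limited). The gripper opens to 94 mm and grips with 3 to 60 N. Pads are 16 mm wide; open, the fingers measure 119 mm over their backs; the gripper's body (75 mm by 177 mm) begins 78 mm behind the grasp point.
Start: joints at [1.154, 0.3, 1.521, -0, 1.321, -0.067], TCP at [0.188, 0.517, 0.205] pointing down, gripper open.
Joint ranges: [-3.03, 3.03], [-0.79, 2.21], [0.23, 2.52], [-1.04, 4.18], [0, 3.07], [-2.55, 2.55]. Speed limits (rad/s): [2.22, 2.22, 2.57, 3.14, 3.14, 3.14].

### API

Orientations are given as [roll, pitch, yaw] about the fixed x, y, z axes, in that order (R = Rz(yaw) Ry(pitch) Rx(roll)).
In Python, from station import ctrl gives the robot as it stands.
- The arm moves only by the tool move_arm, never from a script. Its argument "targets" is a list of rows, each a list of 6 numbers: the shift along the tool's x, y, z in units of 1000 mm (1.0 is 1000 mm), then the turn, a rotation vector about the tool's x, y, z in units of 30 degrees (1.0 is 30 degrees). In form: [[tx, ty, tz, ax, ay, az], ...]. A call has exactly 5 rows; each row is the pose to reach, as a shift and turn from the pose commanded when the call began, along the tool's axes at that moment; what a row does not reach only later rows make up. A row lasts 1/12 s, in which the tool goes at most 41.7 mm and 7.16 degrees, less where a joint would pass 70% of its speed; a pose out of reach is approached as far as the arm can. A call with a number of a shift or a turn outside -1 to 1 is refused whole. A call with a gripper value outside its range is refused whole. "fingers" is the opening, from -1 (shut) to 1 (fully open), set as the call begins (left out, the last holds). The fingers move at their own pace and stop on an object; "grip_force" is the grip in N (left out, the last holds). Time passes only in rows, so rows that repeat a pose let the fingers close, or fill a call up. It gives the time, the measured TCP pose, the force and the opening at its end, in the units of the state.
- ctrl.get_obs(): the state, without advancing time (a new reading comes with each control period).
- ctrl.camera(name): name is "side" or "top"; returns the picture (400x640x3 uint8, red, green, blue); there is no depth.
- ctrl.camera_info(name): a dict with "fx", "fy", "cx", "cy" (pixels), "k1" (the pictures are not rectified: a ray, as slopes to the right and down, at radius r is drawn at 1 + k1 r^2 times it, then the intrinsics apply), "rvec" (rotation vector, rad) and "tvec" (3), from world to camera coordinates, as OpenCV has them. Camera axes: x right, y down, z forward; pixel columns grow to the right and rows downward; lengths in m; the calibration is good to about 2 mm. A picture is of the moment at which its call begins. camera_info takes no time and is no camera call.
- ctrl.hand_in(): hands the job in, once; it reports no verdict.
The state is a dict: "time_s": time; "qpos": joint angles; "joint_vel": joint speeds; "tau": joint torques, N m; "ee_pos": TCP position; "eef_rot": TCP orientation; "force": force on the tool from outside, world axes, zero at the start; "moment": the same for the moment, N m; "grip_width": finger opening in m.
Only numpy, scipy, OpenCV 4.12 (cv2) and the standard library are available. Lean on these libraries where they do the work, as an engineer would, in place of code of your own. Each camera call takes 0.05 s, during which the arm holds its last target. There are 200 camera calls.

## Working session

There is one attempt and no reset: what is moved stays moved. The work goes in short steps, Python scripts to look and compute and a tool call to move; the robot and the scene stay as the last step left them, time stands still between calls to the robot, and variables do not carry over. Pictures are saved under pics/ and viewed, on a budget of 10 in all, crops included, one or two more only if the job needs it, and the job is handed in when it is done.

Besides the shell and the picture viewer there is one more tool, called after "Call:" as name(argument=value, ...) on one line, values as JSON. move_arm: Moves the arm, as the interface text tells. Shifts and turns lie within -1 to 1; 1 stands for 1000 mm of shift or 30 degrees of turn. Its arguments: {"type":"object","properties":{"targets":{"type":"array"},"fingers":{"type":"number"},"grip_force":{"type":"number"}},"required":["targets"]}

```bash
mkdir -p pics; ls; cat > h.py <<'E'
import numpy as np, cv2
from station import ctrl
def cam(n):
    i=ctrl.camera_info(n); R=cv2.Rodrigues(np.array(i['rvec'],float))[0]; t=np.array(i['tvec'],float).ravel()
    return i,R,t
def ray(n,uv):
    i,R,t=cam(n); xd=np.array([(uv[0]-i['cx'])/i['fx'],(uv[1]-i['cy'])/i['fy']]); x=xd.copy()
    for _ in range(30): x=xd/(1+i['k1']*(x@x))
    d=R.T@np.array([x[0],x[1],1.]); return -R.T@t, d/np.linalg.norm(d)
def onz(n,uv,z):
    o,d=ray(n,uv); return o+d*(z-o[2])/d[2]
def tri(uv1,uv2,n1='side',n2='top'):
    o1,d1=ray(n1,uv1);o2,d2=ray(n2,uv2)
    A=np.stack([d1,-d2],1); s=np.linalg.lstsq(A,o2-o1,rcond=None)[0]
    a,b=o1+d1*s[0],o2+d2*s[1]; return (a+b)/2,np.linalg.norm(a-b)
def proj(n,p):
    i,R,t=cam(n); c=R@np.array(p)+t; x=c[:2]/c[2]; x=x*(1+i['k1']*(x@x)); return np.array([i['fx']*x[0]+i['cx'],i['fy']*x[1]+i['cy']])
def snap(n,f):
    im=ctrl.camera(n); cv2.imwrite('pics/'+f,im[:,:,::-1]); return im
E
python3 - <<'E'
from h import *
for n in('side','top'):
    snap(n,n+'0.png'); i,R,t=cam(n); print(i, -R.T@t)
print(ctrl.get_obs())
E
```

```text
pics
{'fx': 447.8279318815135, 'fy': 447.8279318815135, 'cx': 319.8205350701174, 'cy': 202.5986521650972, 'k1': -0.12170025160919411, 'rvec': array([ 2.10404468, -0.85311944,  0.39254132]), 'tvec': array([-0.32707252,  0.38006592,  1.19543939])} [-0.23652983 -0.7437629   1.03507114]
{'fx': 404.6576225971215, 'fy': 404.6576225971215, 'cx': 319.42222844202405, 'cy': 200.06089137793768, 'k1': -0.017037814399483018, 'rvec': array([ 2.15445306, -2.1026669 ,  0.19876961]), 'tvec': array([0.03297794, 0.53772059, 1.65683341])} [0.2291998  0.05073214 1.72633184]
{'time_s': 0.1, 'qpos': array([ 1.15438156e+00,  3.00452585e-01,  1.52151514e+00,  7.56667285e-06,
        1.32065792e+00, -6.65790724e-02]), 'joint_vel': array([ 0.00165147, -0.00243336, -0.00124123,  0.00255954, -0.00127053,
       -0.00045561]), 'tau': array([ 1.36921226e-03, -5.32641757e+01, -3.53286695e+01,  7.09125423e-02,
        2.35050183e-02, -4.95732445e-05]), 'ee_pos': array([0.18840832, 0.51648461, 0.20492437]), 'eef_rot': array([-3.14056244e+00, -7.60376216e-05,  2.79175504e+00]), 'force': array([ 0.5026106 ,  0.46041503, -0.66824898]), 'moment': array([ 0.01022997, -0.04674261, -0.07183164]), 'grip_width': 0.09398036997211998}
```

View pics/side0.png

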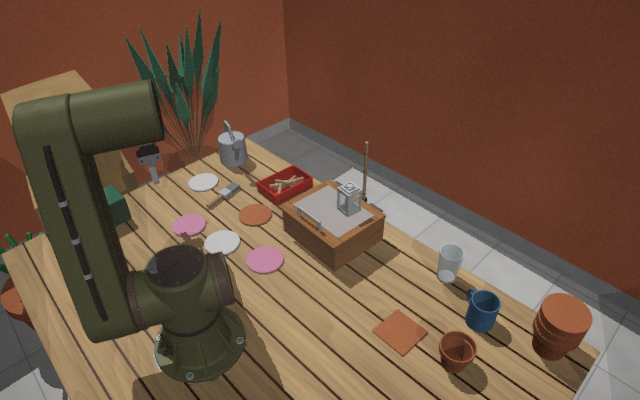

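View pics/top0.png

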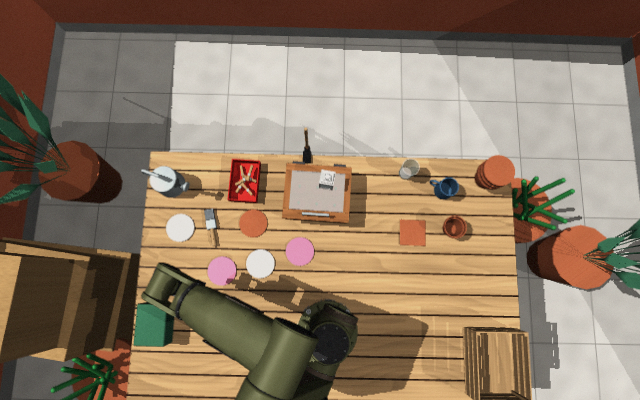

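The overviews show the terracotta round tile at side (255,215) / top (253,223), the lantern at top (327,180), the handle at top (315,214), and the stake tip near side (366,143) / top (306,129). Next I'll take enlarged crops.

```bash
python3 - <<'E'
from h import *
a=cv2.imread('pics/top0.png')[120:240,230:360]; b=cv2.imread('pics/side0.png')[135:270,230:400]
a=cv2.resize(a,None,fx=4.5,fy=4.5,interpolation=cv2.INTER_CUBIC);b=cv2.resize(b,None,fx=4.4,fy=4.4,interpolation=cv2.INTER_CUBIC)
cv2.imwrite('pics/a.png',a);cv2.imwrite('pics/b.png',b)
# round tile
for n,c in(('top',(253,223)),('side',(255,215))):
    im=cv2.imread(f'pics/{n}0.png'); hsv=cv2.cvtColor(im,cv2.COLOR_BGR2HSV)
    x,y=c; ref=hsv[y,x].astype(int); print(ref)
    d=np.abs(hsv.astype(int)-ref); m=((d[...,0]<5)&(d[...,1]<40)&(d[...,2]<50)).astype(np.uint8)
    k,l,s,ce=cv2.connectedComponentsWithStats(m); j=l[y,x]; print(s[j],ce[j],onz(n,ce[j],.006))
E
```

```text
[  9 165 201]
[239 209  28  29 617] [252.5802269  222.85737439] [0.43840053 0.32926272 0.006     ]
[ 10 138 166]
[239 204  34  21 567] [254.81657848 213.96472663] [0.43782719 0.32386106 0.006     ]
```

View pics/a.png

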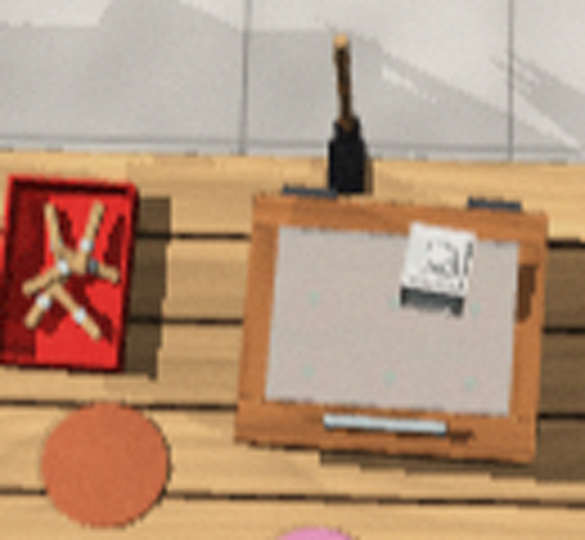

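View pics/b.png

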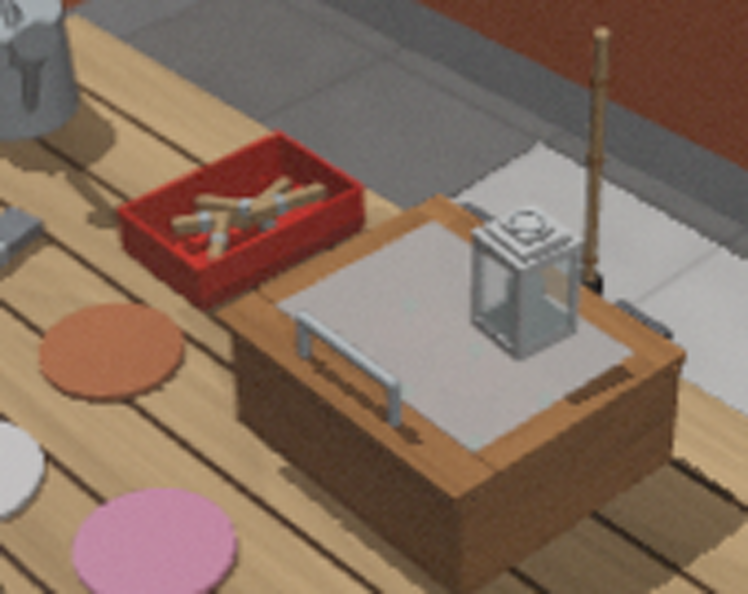

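```bash
python3 - <<'E'
from h import *
A=lambda u,v:(230+(u+.5)/4.5-.5,120+(v+.5)/4.5-.5)
B=lambda u,v:(230+(u+.5)/4.4-.5,135+(v+.5)/4.4-.5)
P=lambda s,x:print(s,np.round(x,4))
lid={'FL':((236,441),(217,310)),'FR':((535,460),(458,496)),'BL':((253,195),(437,196)),'BR':((547,213),(685,352))}
for k,(a,b) in lid.items(): P(k,np.r_[onz('top',A(*a),.112),onz('side',B(*b),.112)])
for k,(a,b) in {'HL':((324,421),(300,315)),'HR':((447,428),(397,385))}.items(): P(k,np.r_[onz('top',A(*a),.147),onz('side',B(*b),.147)])
for p in [(412,222),(475,230),(466,301),(402,288)]: P('lant top',onz('top',A(*p),.198))
for p in [(472,240),(520,268),(580,240)]: P('lant side top',onz('side',B(*p),.198))
for p in [(472,322),(520,357),(577,330)]: P('lant side base',onz('side',B(*p),.112))
p,e=tri(B(601,32),A(342,37)); P('stake',np.r_[p,e])
E
```

```text
FL [0.4497 0.1948 0.112  0.4535 0.1942 0.112 ]
FR [ 0.4391 -0.0727  0.112   0.4407 -0.0741  0.112 ]
BL [0.6773 0.1884 0.112  0.6742 0.1825 0.112 ]
BR [ 0.6671 -0.0813  0.112   0.6647 -0.0847  0.112 ]
HL [0.4645 0.1153 0.147  0.4662 0.1119 0.147 ]
HR [0.4609 0.0074 0.147  0.4627 0.0072 0.147 ]
lant top [0.6328 0.0426 0.198 ]
lant top [ 0.627  -0.0121  0.198 ]
lant top [ 0.564  -0.0054  0.198 ]
lant top [0.574  0.0498 0.198 ]
lant side top [0.5691 0.0402 0.198 ]
lant side top [ 0.5695 -0.0063  0.198 ]
lant side top [ 0.6235 -0.0139  0.198 ]
lant side base [0.5792 0.0492 0.112 ]
lant side base [ 0.5752 -0.0037  0.112 ]
lant side base [ 0.6276 -0.0121  0.112 ]
stake [0.7784 0.1064 0.2535 0.001 ]
```

Crops: front-left lid corner at a(236,441), handle ends at a(324,421)/(447,428), lantern roof around a(438,260), stake tip at a(342,37)/b(601,32). From these:
- Lantern at (.601,.018), yaw about -7°.
- Tile centre at (.438,.327).
- Handle at (.464,.060), box yaw about -2.4°.
- Stake top at z≈.2535.

First I'll move above the lantern.

Call:
move_arm(targets=[[-0.559,-0.327,-0.065,0,0,-0.44],[-0.559,-0.327,-0.065,0,0,-0.44],[-0.559,-0.327,-0.065,0,0,-0.44],[-0.559,-0.327,-0.065,0,0,-0.44],[-0.559,-0.327,-0.065,0,0,-0.44]], fingers=1)

```text
time_s: 0.52
ee_pos: [0.3193, 0.358, 0.2259]
eef_rot: [-3.141, -0.0, 3.023]
force: [0.6, 0.8, 0.8]
grip_width: 0.0943
```

```bash
cat > g.py <<'E'
import sys
from h import *
from scipy.spatial.transform import Rotation as Ro
def goal(x,y,z,yaw,tilt=0):
    o=ctrl.get_obs(); R=Ro.from_euler('xyz',o['eef_rot'])
    T=Ro.from_euler('xyz',[np.pi,0,yaw])
    s=R.inv().apply(np.array([x,y,z])-o['ee_pos']); w=(R.inv()*T).as_rotvec()
    return np.round(np.r_[s,w/np.radians(30)],4).tolist()
if __name__=='__main__':
    o=ctrl.get_obs(); print('t',round(o['time_s'],2),np.round(o['ee_pos'],4),np.round(o['eef_rot'],3),np.round(o['force'],1),round(o['grip_width'],4),np.round(o['qpos'],2))
    print(goal(*map(float,sys.argv[1:])))
E
python3 g.py .601 .018 .27 3.02
```

```text
t 0.52 [0.3193 0.358  0.2259] [-3.141 -0.     3.023] [0.6 0.8 0.8] 0.0943 [ 0.77  0.13  1.68 -0.    1.33 -0.69]
[-0.32, -0.3042, -0.044, -0.0006, -0.0005, 0.0053]
```

Call:
move_arm(targets=[[-0.32,-0.304,-0.044,0,0,0],[-0.32,-0.304,-0.044,0,0,0],[-0.32,-0.304,-0.044,0,0,0],[-0.32,-0.304,-0.044,0,0,0],[-0.32,-0.304,-0.044,0,0,0]])

```text
time_s: 0.93
ee_pos: [0.4517, 0.1981, 0.2468]
eef_rot: [-3.142, -0.0, 3.022]
force: [0.1, 0.9, -0.4]
grip_width: 0.0938
```

```bash
python3 g.py .601 .018 .27 3.02
```

```text
t 0.93 [0.4517 0.1981 0.2468] [-3.142 -0.     3.022] [ 0.1  0.9 -0.4] 0.0938 [ 0.34  0.14  1.62  0.    1.38 -1.11]
[-0.1697, -0.161, -0.0232, -0.0, -0.0001, 0.0042]
```

Call:
move_arm(targets=[[-0.17,-0.161,-0.023,0,0,0],[-0.17,-0.161,-0.023,0,0,0],[-0.17,-0.161,-0.023,0,0,0],[-0.17,-0.161,-0.023,0,0,0],[-0.17,-0.161,-0.023,0,0,0]])

```text
time_s: 1.35
ee_pos: [0.5842, 0.0386, 0.2669]
eef_rot: [-3.142, -0.001, 3.022]
force: [1.4, 0.5, 0.6]
grip_width: 0.0942
```

```bash
python3 g.py .601 .018 .27 3.02
```

```text
t 1.35 [0.5842 0.0386 0.2669] [-3.142e+00 -1.000e-03  3.022e+00] [1.4 0.5 0.6] 0.0942 [ 0.    0.34  1.32  0.    1.48 -1.45]
[-0.0191, -0.0184, -0.0031, -0.0, -0.001, 0.0038]
```

Call:
move_arm(targets=[[-0.019,-0.0185,-0.003,0,0,0],[-0.019,-0.0185,0.01,0,0,0],[-0.019,-0.0185,0.025,0,0,0],[-0.019,-0.0185,0.035,0,0,0],[-0.019,-0.0185,0.035,0,0,0]])

```text
time_s: 1.77
ee_pos: [0.5992, 0.02, 0.2294]
eef_rot: [-3.141, -0.004, 3.022]
force: [0.3, 0.3, -0.8]
grip_width: 0.0941
```

```bash
python3 - <<'E'
from h import *
a=snap('side','s1.png')[150:250,280:400]
b=snap('top','t1.png')[140:230,270:370]
a=cv2.resize(a,(480,400),interpolation=cv2.INTER_CUBIC); b=cv2.resize(b,(444,400),interpolation=cv2.INTER_CUBIC)
cv2.imwrite('pics/c.png',np.hstack([a[:,:320+160],b[:,:300]])[:,:,::-1])
E
python3 g.py .601 .018 .157 3.02
```

```text
t 1.87 [0.5999 0.0202 0.2322] [-3.142 -0.     3.023] [-1.1  0.3 -0.2] 0.094 [-0.03  0.4   1.33  0.    1.42 -1.48]
[-0.0014, -0.002, 0.0752, -0.0, -0.0006, 0.0049]
```

View pics/c.png

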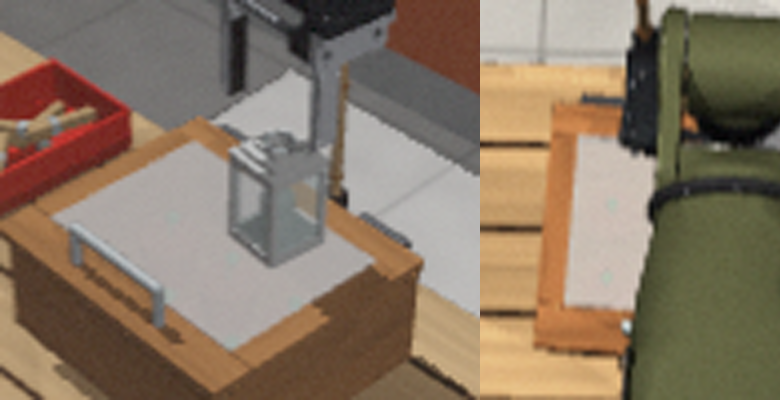

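The side view shows the open fingers straddling the lantern: tips at crop (236,95) and (320,150), roof centre at (275,140). I'll descend.

Call:
move_arm(targets=[[-0.001,-0.002,0.02,0,0,0],[-0.001,-0.002,0.04,0,0,0],[-0.001,-0.002,0.06,0,0,0],[-0.001,-0.002,0.075,0,0,0],[-0.001,-0.002,0.075,0,0,0]])

```text
time_s: 2.28
ee_pos: [0.5999, 0.0181, 0.155]
eef_rot: [-3.141, -0.003, 3.023]
force: [0.0, 0.4, 0.7]
grip_width: 0.0939
```

Call:
move_arm(targets=[[0,0,0,0,0,0],[0,0,0,0,0,0],[0,0,0,0,0,0],[0,0,0,0,0,0],[0,0,0,0,0,0]], fingers=-1, grip_force=15)

```text
time_s: 2.7
ee_pos: [0.601, 0.0178, 0.1578]
eef_rot: [3.142, 0.001, 3.022]
force: [-0.3, -0.5, -0.2]
grip_width: 0.0645
```

Call:
move_arm(targets=[[0,0,0,0,0,0],[0,0,0,0,0,0],[0,0,0,0,0,0],[0,0,0,0,0,0],[0,0,0,0,0,0]])

```text
time_s: 3.12
ee_pos: [0.6009, 0.0177, 0.1574]
eef_rot: [-3.142, 0.001, 3.022]
force: [-0.4, -0.6, 5.5]
grip_width: 0.0565
```

Call:
move_arm(targets=[[0,0,-0.005,0,0,0],[0,0,-0.015,0,0,0],[0,0,-0.03,0,0,0],[0,0,-0.05,0,0,0],[0,0,-0.075,0,0,0]])

```text
time_s: 3.53
ee_pos: [0.6001, 0.0179, 0.232]
eef_rot: [-3.141, -0.003, 3.022]
force: [0.8, 0.3, -3.6]
grip_width: 0.056
```

```bash
python3 g.py .438 .327 .245 3.02;
```

```text
t 3.53 [0.6001 0.0179 0.232 ] [-3.141e+00 -3.000e-03  3.022e+00] [ 0.8  0.3 -3.6] 0.056 [-0.03  0.4   1.33  0.    1.42 -1.48]
[0.1978, 0.2876, -0.0125, -0.0003, -0.0051, 0.0043]
```

The lantern is held: width 56 mm, about 3.6 N of weight. Next I'll carry it over the tile.

Call:
move_arm(targets=[[0.006,0.009,-0.01,0,0,0],[0.02,0.029,-0.015,0,0,0],[0.037,0.054,-0.015,0,0,0],[0.055,0.08,-0.015,0,0,0],[0.073,0.106,-0.015,0,0,0]])

```text
time_s: 3.95
ee_pos: [0.5395, 0.1333, 0.2467]
eef_rot: [3.142, -0.001, 3.022]
force: [0.5, -0.0, -3.5]
grip_width: 0.0561
```

Call:
move_arm(targets=[[0.018,0.026,0,0,0,0],[0.036,0.052,0,0,0,0],[0.054,0.078,0,0,0,0],[0.072,0.104,0,0,0,0],[0.088,0.128,0,0,0,0]])

```text
time_s: 4.37
ee_pos: [0.4669, 0.2711, 0.2468]
eef_rot: [-3.142, -0.001, 3.023]
force: [0.3, -0.7, -2.7]
grip_width: 0.0564
```

Call:
move_arm(targets=[[0.012,0.018,0,0,0,0],[0.022,0.032,0.01,0,0,0],[0.03,0.044,0.02,0,0,0],[0.035,0.051,0.035,0,0,0],[0.037,0.054,0.05,0,0,0]])

```text
time_s: 4.78
ee_pos: [0.437, 0.3288, 0.1963]
eef_rot: [3.141, -0.0, 3.024]
force: [0.2, -0.1, -3.1]
grip_width: 0.0561
```

```bash
python3 g.py .438 .327 .1 3.02;
```

```text
t 4.78 [0.437  0.3288 0.1963] [ 3.141 -0.     3.024] [ 0.2 -0.1 -3.1] 0.0561 [ 0.58  0.3   1.54  0.    1.3  -0.88]
[-0.0012, -0.0017, 0.0963, 0.0006, -0.0003, 0.0072]
```

Call:
move_arm(targets=[[-0.001,-0.0015,0.025,0,0,0],[-0.001,-0.0015,0.05,0,0,0],[-0.001,-0.0015,0.08,0,0,0],[-0.001,-0.0015,0.105,0,0,0],[-0.001,-0.0015,0.12,0,0,0]])

```text
time_s: 5.2
ee_pos: [0.4375, 0.3254, 0.074]
eef_rot: [-3.139, -0.003, 3.022]
force: [0.3, -0.3, -3.4]
grip_width: 0.0559
```

```bash
python3 - <<'E'
from h import *
a=snap('side','s2.png')[150:250,200:320]
b=snap('top','t2.png')[180:260,210:300]
a=cv2.resize(a,(480,400),interpolation=cv2.INTER_CUBIC); b=cv2.resize(b,(450,400),interpolation=cv2.INTER_CUBIC)
cv2.imwrite('pics/d.png',np.hstack([a[:,:380],b[:,:400]])[:,:,::-1])
E
python3 g.py .438 .327 .0525 3.02
```

```text
t 5.3 [0.4374 0.3252 0.0744] [-3.138 -0.004  3.022] [-0.3 -0.2 -2.6] 0.0563 [ 0.57  0.44  1.66  0.    1.05 -0.88]
[-0.0005, 0.0019, 0.0219, -0.0061, -0.0077, 0.0046]
```

View pics/d.png

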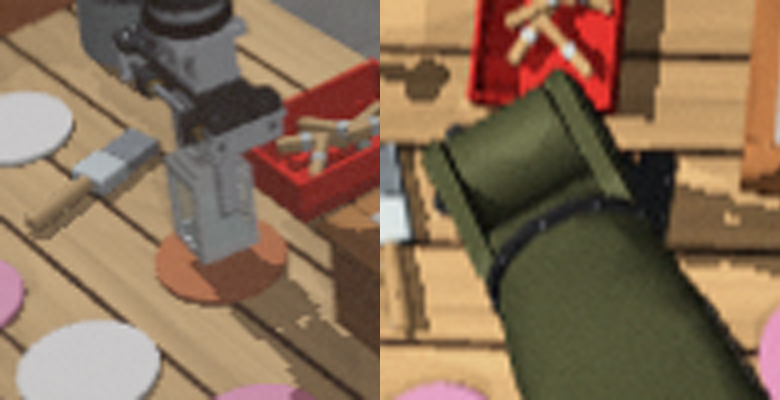

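The lantern hangs just over the tile: nearest lower corner at crop (205,263), tile centre near (222,267). I'll lower it gently.

Call:
move_arm(targets=[[0,0.002,0.006,0,0,0],[0,0.002,0.012,0,0,0],[0,0.002,0.016,0,0,0],[0,0.002,0.018,0,0,0],[0,0.002,0.0195,0,0,0]])

```text
time_s: 5.72
ee_pos: [0.4396, 0.3278, 0.0576]
eef_rot: [3.141, 0.0, 3.022]
force: [-1.2, 0.2, -3.7]
grip_width: 0.0565
```

```bash
python3 - <<'E'
from h import *
C=lambda u,v:(200+u/4-.4,150+v/4-.4)
for p in [(175,228),(205,263),(255,243)]: print(onz('side',C(*p),.029))
E
python3 g.py .438 .327 .0515 3.02
```

```text
[0.41836601 0.36262676 0.029     ]
[0.40811299 0.30379189 0.029     ]
[0.45677332 0.29457978 0.029     ]
t 5.72 [0.4396 0.3278 0.0576] [3.141 0.    3.022] [-1.2  0.2 -3.7] 0.0565 [ 0.57  0.46  1.67 -0.    1.01 -0.88]
[0.0015, -0.001, 0.0061, 0.0004, 0.0005, 0.0042]
```

Call:
move_arm(targets=[[0.001,-0.001,0.001,0,0,0],[0.001,-0.001,0.002,0,0,0],[0.001,-0.001,0.003,0,0,0],[0.001,-0.001,0.004,0,0,0],[0.001,-0.001,0.0045,0,0,0]])

```text
time_s: 6.13
ee_pos: [0.4385, 0.3268, 0.0529]
eef_rot: [3.142, 0.0, 3.022]
force: [0.0, 0.1, -3.2]
grip_width: 0.0562
```

Call:
move_arm(targets=[[0,0,0.0003,0,0,0],[0,0,0.0006,0,0,0],[0,0,0.0009,0,0,0],[0,0,0.0012,0,0,0],[0,0,0.0012,0,0,0]])

```text
time_s: 6.55
ee_pos: [0.4384, 0.3268, 0.0517]
eef_rot: [-3.142, -0.0, 3.022]
force: [0.3, -0.2, -2.5]
grip_width: 0.0559
```

Call:
move_arm(targets=[[0,0,0.0003,0,0,0],[0,0,0.0006,0,0,0],[0,0,0.0009,0,0,0],[0,0,0.0012,0,0,0],[0,0,0.0012,0,0,0]])

```text
time_s: 6.97
ee_pos: [0.4385, 0.3269, 0.0514]
eef_rot: [3.141, 0.0, 3.022]
force: [-4.4, -3.0, 8.4]
grip_width: 0.0562
```

It touched down with light contact. I'll release.

Call:
move_arm(targets=[[0,0,-0.0005,0,0,0],[0,0,-0.0005,0,0,0],[0,0,-0.0005,0,0,0],[0,0,-0.0005,0,0,0],[0,0,-0.0005,0,0,0]], fingers=0.8)

```text
time_s: 7.38
ee_pos: [0.4384, 0.3268, 0.051]
eef_rot: [3.142, -0.0, 3.022]
force: [0.4, 0.5, -0.6]
grip_width: 0.0836
```

Call:
move_arm(targets=[[0,0,0,0,0,0],[0,0,-0.01,0,0,0],[0,0,-0.03,0,0,0],[0,0,-0.06,0,0,0],[0,0,-0.1,0,0,0]])

```text
time_s: 7.8
ee_pos: [0.4374, 0.3262, 0.151]
eef_rot: [-3.139, -0.003, 3.022]
force: [0.7, 1.0, -0.1]
grip_width: 0.0847
```

Call:
move_arm(targets=[[0,0,-0.04,0,0,0],[0,0,-0.08,0,0,0],[0,0,-0.11,0,0,0],[0,0,-0.13,0,0,0],[0,0,-0.13,0,0,0]])

```text
time_s: 8.22
ee_pos: [0.4392, 0.3273, 0.2866]
eef_rot: [3.137, 0.006, 3.022]
force: [-0.3, 0.9, 0.9]
grip_width: 0.0847
```

```bash
python3 g.py .464 .0605 .25 1.53; python3 - <<'E'
from h import *
a=snap('side','s3.png')[150:250,200:320]
b=snap('top','t3.png')[180:260,210:300]
a=cv2.resize(a,(480,400),interpolation=cv2.INTER_CUBIC); b=cv2.resize(b,(450,400),interpolation=cv2.INTER_CUBIC)
cv2.imwrite('pics/e.png',np.hstack([a[:,:380],b[:,:400]])[:,:,::-1])
E
```

```text
t 8.22 [0.4392 0.3273 0.2866] [3.137 0.006 3.022] [-0.3  0.9  0.9] 0.0847 [ 0.57  0.24  1.41 -0.    1.48 -0.88]
[-0.0562, -0.2622, 0.0357, 0.0159, 0.0021, 2.8499]
```

View pics/e.png

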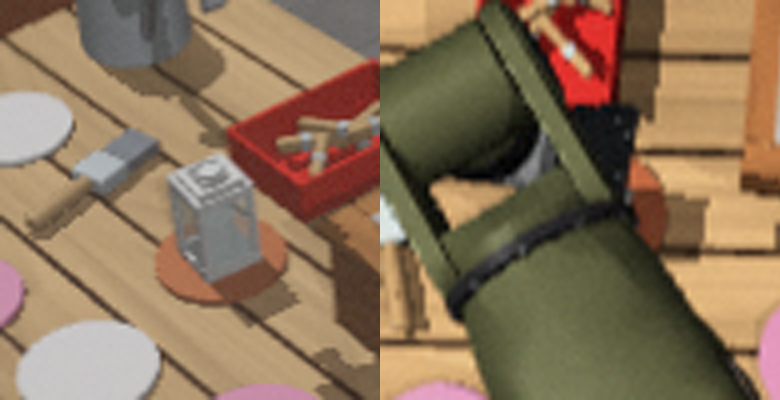

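The lantern stands upright on the tile, base corners at crop (178,245), (208,284) and (260,262). Now the handle.

Call:
move_arm(targets=[[-0.056,-0.262,0.036,0,0,2.85],[-0.056,-0.262,0.036,0,0,2.85],[-0.056,-0.262,0.036,0,0,2.85],[-0.056,-0.262,0.036,0,0,2.85],[-0.056,-0.262,0.036,0,0,2.85]], fingers=0.3)

```text
refused, turn out of range in row 1
```

```bash
python3 g.py .464 .0605 .25 1.53; python3 - <<'E'
from h import *
C=lambda u,v:(200+u/4-.4,150+v/4-.4)
for p in [(178,245),(208,284),(260,262)]: print(onz('side',C(*p),.006))
for p in [(169,181),(204,207),(257,184)]: print(onz('side',C(*p),.092))
E
```

```text
t 8.32 [0.4383 0.3268 0.2816] [3.141e+00 1.000e-03 3.022e+00] [-0.4 -0.4 -0.4] 0.0844 [ 0.57  0.25  1.41  0.    1.48 -0.88]
[-0.0572, -0.2614, 0.0314, 0.0021, 0.0003, 2.8499]
[0.42060987 0.36580563 0.006     ]
[0.40724105 0.3024764  0.006     ]
[0.45913751 0.29382084 0.006     ]
[0.41253086 0.35059109 0.092     ]
[0.41225194 0.29907747 0.092     ]
[0.4647713 0.2924167 0.092    ]
```

The measured lantern centre is about (.439,.326), against the tile's (.438,.327). The refused call exceeded the 30° turn limit, so I'll split the turn.

Call:
move_arm(targets=[[-0.057,-0.261,0.031,0,0,1],[-0.057,-0.261,0.031,0,0,1],[-0.057,-0.261,0.031,0,0,1],[-0.057,-0.261,0.031,0,0,1],[-0.057,-0.261,0.031,0,0,1]], fingers=0.3)

```text
time_s: 8.73
ee_pos: [0.4573, 0.1189, 0.2555]
eef_rot: [-3.14, -0.002, 2.491]
force: [1.5, 0.1, -0.8]
grip_width: 0.0614
```

```bash
python3 g.py .464 .0605 .25 1.53
```

```text
t 8.73 [0.4573 0.1189 0.2555] [-3.140e+00 -2.000e-03  2.491e+00] [ 1.5  0.1 -0.8] 0.0614 [ 0.18  0.09  1.65 -0.    1.4  -0.74]
[-0.0408, -0.0424, 0.0055, -0.0044, -0.0012, 1.8357]
```

Call:
move_arm(targets=[[-0.041,-0.042,0.005,0,0,1],[-0.041,-0.042,0.005,0,0,1],[-0.041,-0.042,0.005,0,0,1],[-0.041,-0.042,0.005,0,0,1],[-0.041,-0.042,0.005,0,0,1]])

```text
time_s: 9.15
ee_pos: [0.4653, 0.0622, 0.2508]
eef_rot: [-3.139, -0.001, 1.968]
force: [0.2, 0.1, -0.0]
grip_width: 0.0612
```

Call:
move_arm(targets=[[0,0,0,0,0,0.2],[0,0,0,0,0,0.4],[0,0,0,0,0,0.6],[0,0,0,0,0,0.835],[0,0,0,0,0,0.835]])

```text
time_s: 9.57
ee_pos: [0.4654, 0.0629, 0.2511]
eef_rot: [-3.14, 0.0, 1.535]
force: [-0.3, 0.2, -0.5]
grip_width: 0.0612
```

```bash
python3 g.py .464 .0605 .175 1.53
```

```text
t 9.57 [0.4654 0.0629 0.2511] [-3.14   0.     1.535] [-0.3  0.2 -0.5] 0.0612 [ 0.06  0.09  1.67 -0.    1.39  0.09]
[-0.0024, -0.0012, 0.0762, -0.0032, 0.0004, 0.0101]
```

Call:
move_arm(targets=[[-0.002,-0.001,0.03,0,0,0],[-0.002,-0.001,0.06,0,0,0],[-0.002,-0.001,0.09,0,0,0],[-0.002,-0.001,0.11,0,0,0],[-0.002,-0.001,0.12,0,0,0]])

```text
time_s: 9.98
ee_pos: [0.4632, 0.0608, 0.1291]
eef_rot: [-3.137, 0.0, 1.544]
force: [0.9, -0.2, 0.2]
grip_width: 0.0613
```

```bash
python3 g.py .464 .0605 .13 1.53; python3 - <<'E'
from h import *
a=snap('side','s4.png')[130:250,270:420]
cv2.imwrite('pics/f.png',cv2.resize(a,(600,480),interpolation=cv2.INTER_CUBIC)[:,:,::-1])
E
```

```text
t 9.98 [0.4632 0.0608 0.1291] [-3.137  0.     1.544] [ 0.9 -0.2  0.2] 0.0613 [ 0.05  0.2   1.83 -0.    1.11  0.08]
[-0.0002, 0.0008, -0.0009, -0.0085, 0.0008, 0.0272]
```

View pics/f.png

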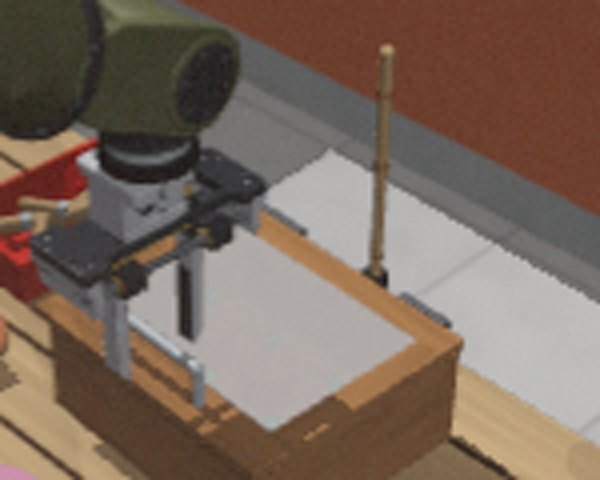

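The side view shows the fingers straddling the bar at crop (115,360) and (190,330). I'll pinch it.

Call:
move_arm(targets=[[0,0,0,0,0,0],[0,0,0,0,0,0],[0,0,0,0,0,0],[0,0,0,0,0,0],[0,0,0,0,0,0]], fingers=-1, grip_force=30)

```text
time_s: 10.45
ee_pos: [0.4651, 0.0607, 0.1328]
eef_rot: [3.14, -0.0, 1.538]
force: [0.0, 0.3, -0.5]
grip_width: 0.031
```

Call:
move_arm(targets=[[0,0,0,0,0,0],[0,0,0,0,0,0],[0,0,0,0,0,0],[0,0,0,0,0,0],[0,0,0,0,0,0]])

```text
time_s: 10.87
ee_pos: [0.4634, 0.0607, 0.132]
eef_rot: [-3.138, 0.0, 1.538]
force: [-11.0, 0.2, 8.4]
grip_width: 0.0091
```

```bash
python3 - <<'E'
from h import *
o=ctrl.get_obs(); print(o['ee_pos'],o['eef_rot'],o['force'],o['grip_width'])
R=__import__('scipy.spatial.transform',fromlist=['x']).Rotation.from_euler('xyz',o['eef_rot']).as_matrix()
by=-0.042; ex=np.array([np.cos(by),np.sin(by),0])
f=lambda t:(-.210*np.cos(t)+.041*np.sin(t))*ex+np.array([0,0,.210*np.sin(t)+.041*np.cos(t)])
tf=np.arcsin((.2535-.106)/.230);print(tf)
for k in range(1,21): print(k,np.round(R.T@(f(tf*k/20)-f(0)),4))
E
```

```text
[0.46344738 0.06071886 0.13201865] [-3.13817908e+00  1.44688761e-04  1.53786629e+00] [-11.01238182   0.22174755   8.39182206] 0.009129588213178013
0.6961970091339994
1 [-0.      0.0015 -0.0073]
2 [-0.      0.0033 -0.0145]
3 [-0.0001  0.0053 -0.0217]
4 [-0.0001  0.0076 -0.0288]
5 [-0.0001  0.0102 -0.0358]
6 [-0.0001  0.0129 -0.0427]
7 [-0.0002  0.0159 -0.0495]
8 [-0.0002  0.0192 -0.0562]
9 [-0.0002  0.0226 -0.0628]
10 [-0.0003  0.0263 -0.0693]
11 [-0.0003  0.0303 -0.0756]
12 [-0.0003  0.0344 -0.0818]
13 [-0.0004  0.0388 -0.0878]
14 [-0.0004  0.0433 -0.0937]
15 [-0.0005  0.0481 -0.0994]
16 [-0.0005  0.0531 -0.105 ]
17 [-0.0005  0.0582 -0.1104]
18 [-0.0006  0.0635 -0.1156]
19 [-0.0006  0.069  -0.1206]
20 [-0.0007  0.0747 -0.1254]
```

Call:
move_arm(targets=[[0,0.0005,-0.0073,0,0,0],[0,0.0023,-0.0145,0,0,0],[0,0.0043,-0.0217,0,0,0],[0,0.0066,-0.0288,0,0,0],[0,0.0092,-0.0358,0,0,0]])

```text
time_s: 11.28
ee_pos: [0.4736, 0.0603, 0.1684]
eef_rot: [-3.14, 0.0, 1.538]
force: [-3.5, -1.7, -5.6]
grip_width: 0.0088
```

Call:
move_arm(targets=[[0,0.0027,-0.0069,0,0,0],[0,0.0057,-0.0137,0,0,0],[0,0.009,-0.0204,0,0,0],[0,0.0124,-0.027,0,0,0],[0,0.0161,-0.0335,0,0,0]])

```text
time_s: 11.7
ee_pos: [0.4895, 0.0596, 0.202]
eef_rot: [-3.139, 0.001, 1.538]
force: [-7.1, -3.5, -3.1]
grip_width: 0.0092
```

Call:
move_arm(targets=[[0,0.004,-0.0063,0,0,0],[0,0.0081,-0.0125,0,0,0],[0,0.0125,-0.0185,0,0,0],[0,0.017,-0.0244,0,0,0],[0,0.0218,-0.0301,0,0,0]])

```text
time_s: 12.12
ee_pos: [0.5109, 0.0586, 0.2325]
eef_rot: [-3.139, 0.001, 1.538]
force: [-14.5, -5.6, 4.0]
grip_width: 0.0089
```

```bash
python3 g.py .538 .058 .257 1.538
```

```text
t 12.12 [0.5109 0.0586 0.2325] [-3.139e+00  1.000e-03  1.538e+00] [-14.5  -5.6   4. ] 0.0089 [ 0.04  0.2   1.58 -0.    1.36  0.08]
[0.0002, 0.027, -0.0246, -0.0058, 0.0022, -0.0007]
```

Call:
move_arm(targets=[[0,0.004,-0.0056,0,0,0],[-0.0005,0.009,-0.011,0,0,0],[-0.001,0.014,-0.0162,0,0,0],[-0.001,0.0193,-0.0212,0,0,0],[-0.001,0.0248,-0.026,0,0,0]])

```text
time_s: 12.53
ee_pos: [0.5363, 0.0573, 0.2585]
eef_rot: [-3.14, -0.0, 1.538]
force: [-7.8, -0.6, -0.6]
grip_width: 0.0092
```

Call:
move_arm(targets=[[0,0,0,0,0,0],[0,0,0,0,0,0],[0,0,0,0,0,0],[0,0,0,0,0,0],[0,0,0,0,0,0]])

```text
time_s: 12.95
ee_pos: [0.537, 0.0573, 0.2591]
eef_rot: [3.139, -0.0, 1.538]
force: [-2.0, 0.4, 4.8]
grip_width: 0.0092
```

```bash
python3 - <<'E'
from h import *
a=snap('side','s5.png')[120:250,260:420]
cv2.imwrite('pics/g.png',cv2.resize(a,None,fx=4.5,fy=4.5,interpolation=cv2.INTER_CUBIC)[:,:,::-1])
E
```

```text
(no output)
```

View pics/g.png

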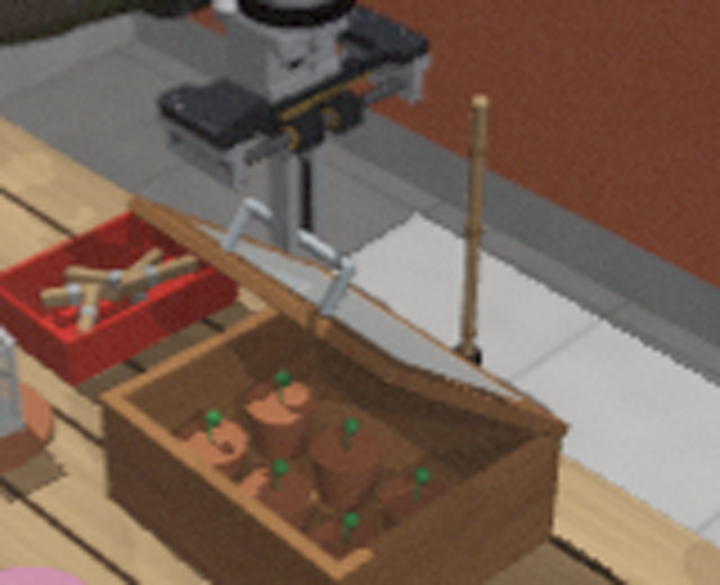

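The lid is raised, with its front corners near crop (135,203) and (390,372). I'll check the edge height by casting rays onto the lid's end planes.

```bash
python3 - <<'E'
from h import *
yaw=-.042; ey=np.array([-np.sin(yaw),np.cos(yaw),0]); ex=np.array([np.cos(yaw),np.sin(yaw),0])
h=np.array([.674,.0525,.106])
G=lambda u,v:(260+(u+.5)/4.5-.5,120+(v+.5)/4.5-.5)
for p,s in [((390,366),-.135),((390,372),-.135),((390,380),-.135),((135,200),.135),((135,205),.135)]:
    o,d=ray('side',G(*p)); t=((h-o)@ey+s)/(d@ey); q=o+d*t-h; print(p,np.round(q+h,4), 'r',np.round(np.hypot(q@ex,q[2]),3),'ang',np.round(np.arctan2(q[2],-q@ex),3))
t=.696
for s in(-.135,.135):
  for e in (-.006,.006):
    P=h+ey*s+ex*(-.230*np.cos(t)+e*np.sin(t))+np.array([0,0,.230*np.sin(t)+e*np.cos(t)]); u=proj('side',P); print('expect',s,e,(u-[260,120]+.5)*4.5-.5)
E
```

```text
(390, 366) [ 0.489  -0.0748  0.2597] r 0.236 ang 0.708
(390, 372) [ 0.4891 -0.0749  0.2549] r 0.233 ang 0.693
(390, 380) [ 0.4893 -0.0749  0.2484] r 0.229 ang 0.672
(135, 200) [0.5105 0.1945 0.2473] r 0.221 ang 0.695
(135, 205) [0.5102 0.1945 0.2432] r 0.218 ang 0.68
expect -0.135 -0.006 [388.63781302 380.23188109]
expect -0.135 0.006 [397.82790824 363.51433393]
expect 0.135 -0.006 [122.63614637 204.02087003]
expect 0.135 0.006 [130.46060705 189.00780567]
```

The vision angle of .69 and the kinematic angle of about .70 agree with the goal of .696. I'll release with a small opening and draw up.

Call:
move_arm(targets=[[0,0,0,0,0,0],[0,0,0,0,0,0],[0,0,0,0,0,0],[0,0,0,0,0,0],[0,0,0,0,0,0]], fingers=-0.5)

```text
time_s: 13.42
ee_pos: [0.5366, 0.0573, 0.2575]
eef_rot: [3.141, -0.0, 1.538]
force: [-0.9, -0.4, 0.4]
grip_width: 0.0231
```

Call:
move_arm(targets=[[0,0,-0.004,0,0,0],[0,0,-0.01,0,0,0],[0,0,-0.02,0,0,0],[0,0,-0.035,0,0,0],[0,0,-0.06,0,0,0]])

```text
time_s: 13.83
ee_pos: [0.5361, 0.0573, 0.3174]
eef_rot: [-3.139, 0.0, 1.538]
force: [1.2, 0.1, 0.0]
grip_width: 0.0235
```

```bash
python3 g.py .3 .3 .32 1.538
```

```text
t 13.83 [0.5361 0.0573 0.3174] [-3.139  0.     1.538] [1.2 0.1 0. ] 0.0235 [ 0.04  0.22  1.37 -0.    1.56  0.07]
[0.2348, -0.244, -0.002, -0.0046, 0.0004, -0.0005]
```

Call:
move_arm(targets=[[0,-0.02,-0.02,0,0,0],[0.02,-0.06,-0.03,0,0,0],[0.05,-0.085,-0.03,0,0,0],[0.08,-0.11,-0.03,0,0,0],[0.11,-0.135,-0.03,0,0,0]])

```text
time_s: 14.25
ee_pos: [0.4038, 0.1726, 0.3489]
eef_rot: [3.14, -0.001, 1.537]
force: [0.2, 0.4, 0.3]
grip_width: 0.0234
```

Call:
move_arm(targets=[[0.02,-0.03,0,0,0,0],[0.04,-0.06,0,0,0,0],[0.07,-0.09,0,0,0,0],[0.1,-0.11,0,0,0,0],[0.12,-0.12,0,0,0,0]])

```text
time_s: 14.67
ee_pos: [0.287, 0.2974, 0.3491]
eef_rot: [3.14, -0.002, 1.539]
force: [1.0, -0.5, 0.3]
grip_width: 0.0234
```

Call:
move_arm(targets=[[0.02,-0.02,0,0,0,0],[0.05,-0.04,0,0,0,0],[0.08,-0.06,0,0,0,0],[0.1,-0.06,0,0,0,0],[0.1,-0.06,0,0,0,0]])

```text
time_s: 15.08
ee_pos: [0.2316, 0.4, 0.3479]
eef_rot: [-3.141, -0.0, 1.541]
force: [-0.4, -0.4, -0.8]
grip_width: 0.0233
```

```bash
python3 g.py .3 .3 .32 1.538; python3 - <<'E'
from h import *
a=snap('side','s6.png')[120:260,230:410]
b=snap('top','t6.png')[120:240,230:360]
a=cv2.resize(a,None,fx=4,fy=4,interpolation=cv2.INTER_CUBIC)
b=cv2.resize(b,None,fx=4.5,fy=4.5,interpolation=cv2.INTER_CUBIC)
cv2.imwrite('pics/h.png',a[:,:,::-1]); cv2.imwrite('pics/i.png',b[:,:,::-1])
E
```

```text
t 15.08 [0.2316 0.4    0.3479] [-3.141 -0.     1.541] [-0.4 -0.4 -0.8] 0.0233 [0.97 0.03 1.51 0.   1.6  1.  ]
[-0.0979, 0.0714, 0.0278, -0.0003, -0.0006, 0.0054]
```

View pics/h.png

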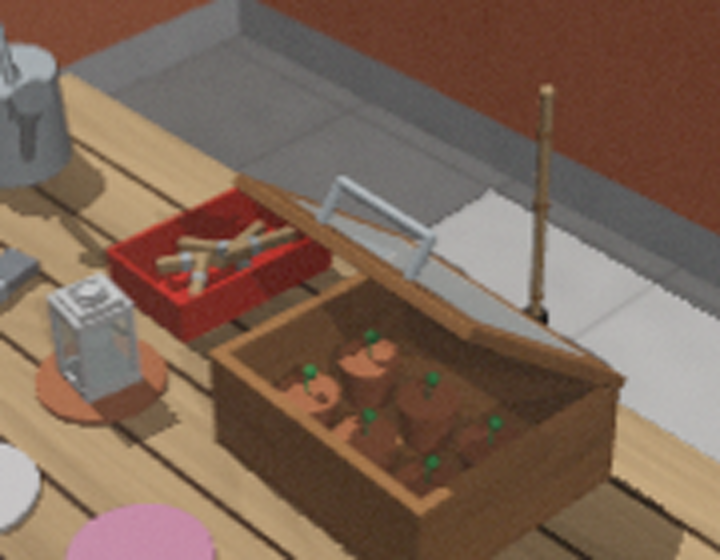

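View pics/i.png

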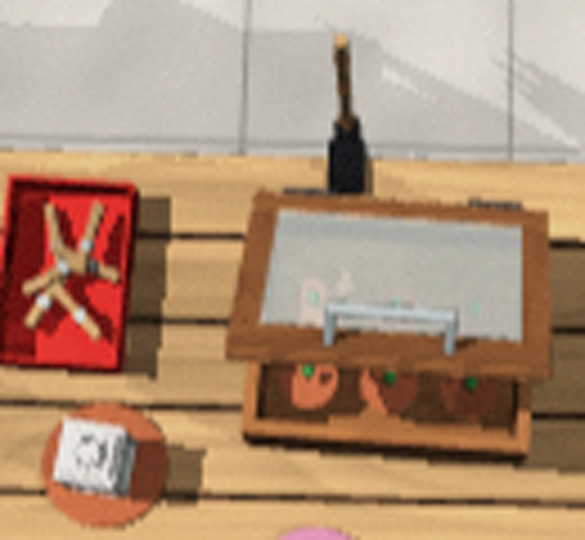

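The lantern sits on the tile (top crop (93,457), tile centre (106,465), roof parallax expected). The lid stands open and the tray is unmoved. I'll triangulate the front edge, handle and lantern.

```bash
python3 - <<'E'
from h import *
A=lambda u,v:(230+(u+.5)/4.5-.5,120+(v+.5)/4.5-.5)
H=lambda u,v:(230+(u+.5)/4-.5,120+(v+.5)/4-.5)
for n,s,t in [('handL',(340,180),(330,308)),('handR',(435,238),(458,318)),('FR',(468,333),(550,380)),('FL',(238,180),(228,357)),('stake',(546,89),(342,38))]:
    p,e=tri(H(*s),A(*t)); th=np.arcsin(np.clip((p[2]-.106)/.214,-1,1))-np.arctan2(.041,.210); print(n,np.round(p,4),round(e,4),'theta if handle',round(th,3), 'edge',round(.106+.23*np.sin(th),4))
for q in [(48,298),(92,320),(135,290)]: print(onz('side',H(*q),.092))
for q in [(55,373),(95,400),(138,378)]: print(onz('side',H(*q),.006))
for q in [(70,418),(135,428),(125,497),(55,482)]: print(onz('top',A(*q),.092))
for f,g,r in(('side0','s6',None),('top0','t6',None)):
    d=cv2.absdiff(cv2.imread(f'pics/{f}.png'),cv2.imread(f'pics/{g}.png')).max(2)
    k,l,s,c=cv2.connectedComponentsWithStats((d>45).astype(np.uint8)); print([tuple(x) for x in s[1:] if x[4]>25])
E
```

```text
handL [0.5393 0.1081 0.2719] 0.0004 theta if handle 0.695 edge 0.2532
handR [0.5345 0.0028 0.2723] 0.0028 theta if handle 0.697 edge 0.2537
FR [ 0.4887 -0.0746  0.2524] 0.0032 theta if handle 0.561 edge 0.2283
FL [0.5023 0.1905 0.2503] 0.0046 theta if handle 0.547 edge 0.2257
stake [0.7775 0.1063 0.2539] 0.0007 theta if handle 0.57 edge 0.2302
[0.41444711 0.35458591 0.092     ]
[0.42304672 0.30187562 0.092     ]
[0.47603812 0.30950211 0.092     ]
[0.411829   0.35824368 0.006     ]
[0.4149941  0.30229064 0.006     ]
[0.46131404 0.29935373 0.006     ]
[0.46967368 0.34783351 0.092     ]
[0.46199349 0.28846984 0.092     ]
[0.39912734 0.29432561 0.092     ]
[0.41110327 0.35805347 0.092     ]
[(np.int32(167), np.int32(44), np.int32(12), np.int32(26), np.int32(132)), (np.int32(140), np.int32(54), np.int32(9), np.int32(5), np.int32(29)), (np.int32(155), np.int32(56), np.int32(17), np.int32(35), np.int32(145)), (np.int32(135), np.int32(59), np.int32(20), np.int32(29), np.int32(224)), (np.int32(14), np.int32(90), np.int32(83), np.int32(18), np.int32(531)), (np.int32(162), np.int32(93), np.int3
[... 3928 characters left out ...]
int32(11), np.int32(71)), (np.int32(180), np.int32(300), np.int32(106), np.int32(100), np.int32(2512)), (np.int32(175), np.int32(310), np.int32(7), np.int32(10), np.int32(32)), (np.int32(357), np.int32(322), np.int32(4), np.int32(9), np.int32(27)), (np.int32(426), np.int32(324), np.int32(28), np.int32(12), np.int32(204)), (np.int32(416), np.int32(337), np.int32(42), np.int32(21), np.int32(673)), (np.int32(290), np.int32(342), np.int32(61), np.int32(58), np.int32(2184)), (np.int32(384), np.int32(346), np.int32(21), np.int32(11), np.int32(102)), (np.int32(346), np.int32(357), np.int32(15), np.int32(20), np.int32(146)), (np.int32(370), np.int32(359), np.int32(77), np.int32(40), np.int32(1193))]
```

The edge is at .253–.254 m against the stake's .2535–.254. The lantern is within a few mm of the tile centre, and no change shows at the other objects. I'll hand in.

```bash
python3 -c "
from station import ctrl
print(ctrl.hand_in())"
```

```text
the job is handed in; nothing more can be done
None
```

I moved the lantern to the round terracotta tile, then raised the lid and left it standing level with the stake top. I handed the job in at about 15 s, and the hand-in gives no verdict.

- **Lantern:** it stands upright, about 2–5 mm from the tile centre depending on the view. It touched down with about 8 N.
- **Lid:** the handle position puts the front edge at 0.253–0.254 m, against the stake top at 0.2535–0.254 m. Direct sighting of the two front corners read 0.250 and 0.252 m. Those points are on the lower rim, about 5 mm below mid-thickness, and the sightings are less certain (3–5 mm ray mismatch). The lid held its height after release.
- **Other items:** comparing before and after pictures showed no movement of the tray or the other objects. The differences I saw were at the arm, its shadow, the lid and the lantern.
- **Arm:** it ended clear of everything, and wrist force readings stayed below about 16 N. One move call was refused for asking for too large a turn, and nothing moved during it.

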